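# Unlock the nozzle slide and run it home

### The job

Bring the nozzle to its test position: with a fingertip press the lock button on the carriage down and keep it down while you push the carriage all the way to the stop block, then let the button come up again so that the carriage is locked there. Pick nothing up, and leave the loose parts on the worktop where they are.

Things in the scene. Friction and masses are not known exactly. Their poses are not given: they have to be found in the camera images.
- slide: Fixed slide of aluminium and steel, base 230x96 mm, turned up to 20 degrees either way. Origin under the middle of the base plate, on the worktop. Its x runs along the guide rods in the direction of travel, from the low end block (46 mm high) to the stop block (82 mm high, with an open notch on its right for the nozzle; inner face at x = +97 mm); y to the left of the travel, z up.
- carriage (a joint): Travel in m along the slide's x: 0 at the low end block, 0.110 against the stop block. Aluminium block 84 mm long, 92 wide, top 44 mm above the worktop; a nozzle holder (top at about 72 mm) is clamped on its right half. It starts near 0, locked by a tooth on the button (under 1 mm of play). Button down: it slides with about 1.5 N plus 12 N per m/s and stays where left.
- lock_button (a joint): How far the lock button is pressed down, m: 0 up, 0.006 fully down. Spring return: about 2.5 N starts it, 4 N holds it at 3 mm, 5.5 N fully down. Its tooth leaves the rack below the carriage once it is pressed over 3 mm; let go on the way, it drops back into one of the rack gaps, every 10 mm. The last gap takes it from 0.106 to 0.110 of travel.
- button_top (a point): Middle of the top of the lock button, moving with it: a ribbed flat steel key, 40 mm along the travel, 34 mm wide, on the left half of the carriage. Its top is 54 mm above the worktop when up, 48 mm when fully down (the carriage top lies at 44 mm). The nozzle holder's near side is about 35 mm to the right of this point.
- finger_rest (a point): Middle of the rear face of the dark upright finger rest on the carriage, 34 mm wide, top 78 mm above the worktop, standing at the leading (stop side) end of the button, 22 mm ahead of the button's middle: a fingertip pressing the button can push the carriage along against it.
- carriage_front (a point): Point on the front face of the carriage (the face that meets the stop), 32 mm above the worktop, in line with the button; it lies 54 mm ahead of the button's middle.
- stop_face (a point): The point on the stop block's inner face which carriage_front meets at the end of travel.
- nozzle_tester: Equipment, not part of the job, always in the same place: tall hand pump with a gauge between the robot's straight-ahead and the slide. Its column stands at about x 0.44, y 0.16 (gauge up to 0.5 m high), its lever runs from there towards the robot's left, to about x 0.10, y 0.26, at heights 0.17 to 0.30 m. Swing across above it.
- plunger_1: Bystander: dark pump plunger, 27 mm across, 50 mm tall, standing, near the slide; loose. Origin at the centre of its underside.
- spring_1: Bystander: dark coil spring, 30 mm across, 54 mm tall, standing, near the slide; loose. Origin at the centre of its underside.
- tappet_1: Bystander: bright roller tappet, 41x30 mm, 34 mm tall, standing, near the slide; loose. Origin at the centre of its underside.
- seat_1: Bystander: dark valve seat, 26 mm across, 14 mm tall, near the slide; loose. Origin at the centre of its underside.
- cap_1: Bystander: brass-coloured round cap, 39 mm across, 13 mm tall, near the slide; loose. Origin at the centre of its underside.
- feeler_gauge: Bystander: feeler gauge, 16x95 mm, 11 mm tall, lying, on the worktop to the right; loose. Origin at the centre of its underside.
- marker: Bystander: white paint marker, 15x127 mm, lying, on the worktop to the right; loose. Origin at the centre of its underside.

How it is judged:
By the outcome, as a careful person would: the job done as asked, in the order asked, and still so for the second after the job is handed in, with the robot touching nothing.
It also fails if it takes over 48 s, if anything falls off the work surface, if the arm or the gripper's body presses on something with over 40 N, if the wrist force passes 120 N, or if a joint passes its speed limit or range.

### The arm

A 6-joint arm with a two-finger parallel gripper is mounted at the origin on a cart in front of the work surface, level with it; the furniture and walls round the work are solid. World frame = base frame: x ahead of the robot, y to its left, z up, the work surface at z = 0. Lengths are in m, angles in degrees, forces in N, time in s.
With the tool pointing down it reaches from about 0.325 to 0.775 m from the base axis. Payload 9.3 kg.
Tool frame: the origin (TCP) lies midway between the tips of the shut fingers; the grasp point (between the pads) lies 19 mm behind it (robot.grip_depth is the distance from the TCP to the grasp point, in m); z points along the fingers, y is the line along which they close (so a half turn about z gives the same grasp; the last joint's range is limited). The gripper opens to 85 mm and grips with 20 to 120 N. Pads are 22 mm wide; open, the fingers measure 114 mm over their backs; the gripper's body (76 mm by 85 mm) begins 54 mm behind the grasp point. The pads swing forward as they close: fully open they stand 13 mm farther back than shut.
Start: joints at [61.96, 14.817, 1.232, 76.415, 0, 81.257], TCP at [0.182, 0.519, 0.231] pointing down, gripper open.
Joint ranges: [-174.27, 174.27], [-52.1, 104.24], [-59.71, 78.15], [-110.17, 111.67], [-87.03, 83.33], [-180, 180]. Speed limits (degrees/s): [127.2, 127.2, 159.86, 180, 180, 180].

### API

Orientations are given as [roll, pitch, yaw] about the fixed x, y, z axes, in that order (R = Rz(yaw) Ry(pitch) Rx(roll)).
In Python, from workcell import status, viewer, order, robot gives the robot as it stands.
- The arm moves only by the shell command python3 -m jog 'ROWS' [FORCE]. ROWS is JSON, a list of rows, each an object with "delta_pos": the shift along the tool's x, y, z scaled (see below), a list of three; "angular": the turn, a rotation vector about the tool's x, y, z scaled (see below), a list of three; "grip": the finger opening in mm, from 0 to 85.4. A call has exactly 5 rows; each row is the pose to reach, as a shift and turn from the pose commanded when the call began, along the tool's axes at that moment; what a row does not reach only later rows make up. The controller multiplies each number of a shift by 0.5 m and each number of a turn by 45 degrees. A row lasts 1/8 s, in which the tool goes at most 62.5 mm and 10.7 degrees, less where a joint would pass 70% of its speed; a pose out of reach is approached as far as the arm can. A call with a number of a shift or a turn outside -1 to 1 is refused whole. A call with a gripper value outside its range is refused whole. The fingers move at their own pace and stop on an object; FORCE is the grip in N (left out, the last holds). Time passes only in rows, so rows that repeat a pose let the fingers close, or fill a call up. It gives the time, the measured TCP pose, the force, the opening and the grip force at its end, in the units of the state.
- status.sense(): the state, without advancing time (a new reading comes with each control period).
- viewer.read_camera(name): name is "scene" or "top"; returns the picture (384x512x3 uint8, red, green, blue); there is no depth.
- viewer.camera_params(name): a dict with "fx", "fy", "cx", "cy" (pixels), "k1" (the pictures are not rectified: a ray, as slopes to the right and down, at radius r is drawn at 1 + k1 r^2 times it, then the intrinsics apply), "R" (3x3) and "t" (3): a world point X has camera coordinates R X + t. Camera axes: x right, y down, z forward; pixel columns grow to the right and rows downward; lengths in m; the calibration is good to about 2 mm. A picture is of the moment at which its call begins. camera_params takes no time and is no camera call.
- order.finish_job(): hands the job in; it is judged then, once.
The state is a dict: "t": time; "joint_pos": joint angles; "joint_velocities": joint speeds; "joint_efforts": joint torques, N m; "tool_pos": TCP position; "eef_rot": TCP orientation; "contact_force": force on the tool from outside, world axes, zero at the start; "moment": the same for the moment, N m; "gripper_width": opening from 0.0 (shut) to 1.0 (fully open); "grip_force": force on a finger pad.
Only numpy, scipy, OpenCV 4.12 (cv2) and the standard library are available. Lean on these libraries where they do the work, as an engineer would, in place of code of your own. Each camera call takes 0.05 s, during which the arm holds its last target. There are 200 camera calls.

## Working session

There is one attempt and no reset: what is moved stays moved. The work goes in short steps, Python scripts to look and compute and a shell command to move; the robot and the scene stay as the last step left them, time stands still between calls to the robot, and variables do not carry over. Pictures are saved under pics/ and viewed, at most 10 in all, crops included, and the job is handed in when it is done.

```bash
mkdir -p pics; ls; python3 - <<'E'
from workcell import status, viewer
import cv2
for n in("scene","top"):
    cv2.imwrite(f"pics/{n}0.png",viewer.read_camera(n)[:,:,::-1]); print(n,viewer.camera_params(n))
print(status.sense())
E
```

```text
pics
scene {'fx': 368.7129152377518, 'fy': 368.7129152377518, 'cx': 258.49011736629734, 'cy': 190.9715286186144, 'k1': -0.06782475355666136, 'R': array([[-0.67942947, -0.73360808,  0.01395625],
       [-0.33813451,  0.29616865, -0.89328001],
       [ 0.65118404, -0.61163985, -0.44928392]]), 't': array([0.46124568, 0.19124307, 0.75119702])}
top {'fx': 388.87870423863615, 'fy': 388.87870423863615, 'cx': 258.2362762296171, 'cy': 192.6464371958379, 'k1': -0.01503827837286766, 'R': array([[-0.02754251, -0.9994257 ,  0.01974045],
       [-0.99270265,  0.02502727, -0.11796224],
       [ 0.11740045, -0.02284537, -0.99282185]]), 't': array([0.14867072, 0.53575258, 0.99590891])}
{'t': 0.1, 'joint_pos': array([6.19586152e+01, 1.48473148e+01, 1.19380110e+00, 7.64146429e+01,
       2.69329069e-03, 8.12572682e+01]), 'joint_velocities': array([ 0.00361748, -0.14066828,  0.12641608, -0.09698698, -0.04691715,
       -0.04251187]), 'joint_efforts': array([ 5.46966112e-03, -5.56695557e+01,  3.45069230e+01,  1.16899575e-02,
       -9.19684067e-05, -6.83131951e-08]), 'tool_pos': array([0.18163981, 0.51888083, 0.23072661]), 'eef_rot': array([-1.79933045e+02, -1.30216566e-02,  1.60701338e+02]), 'contact_force': array([-0.07862707, -0.84143357, -0.3974682 ]), 'moment': array([ 0.01796779, -0.02102918,  0.0127393 ]), 'grip_force': 0.0, 'gripper_width': 1.0024196930065008}
```

View pics/scene0.png

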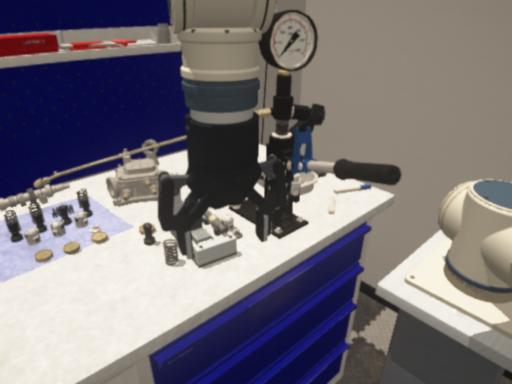

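View pics/top0.png

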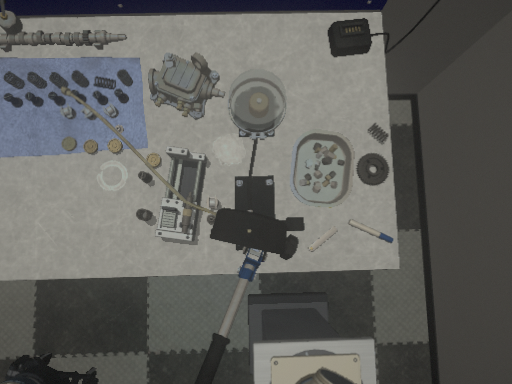

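Top: the slide is near (182,195), running roughly up and down the picture. The arm is at bottom left, outside it. The scene view is hidden by the gripper. I'll enlarge the top view.

```bash
python3 - <<'E'
import cv2
a=cv2.imread("pics/top0.png")[135:255,120:240]
cv2.imwrite("pics/c1.png",cv2.resize(a,(600,600),interpolation=cv2.INTER_CUBIC))
E
```

```text
(no output)
```

View pics/c1.png

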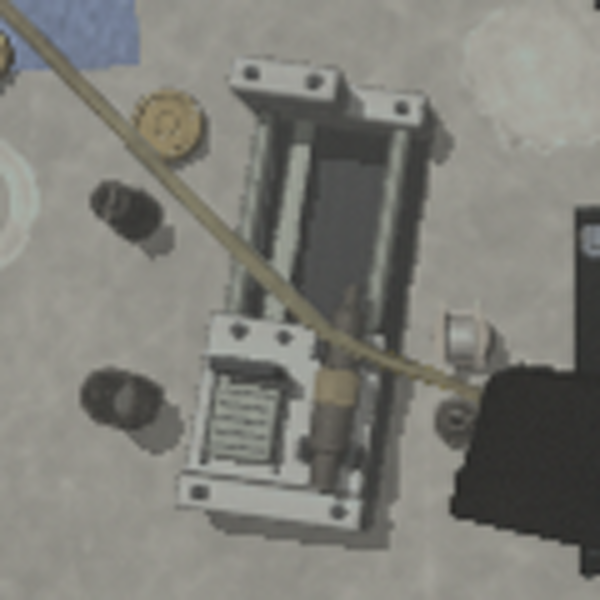

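The crop shows the low end block at the bottom (holes (200,491) and (339,512)) and the stop block at the top (holes (252,73) and (316,82)). The ribbed button is centred near (246,419), with the dark finger rest at (245,368) and the nozzle to the right. The tester's brass pipe crosses over the slide. I'll compute positions and the pipe's height.

```bash
cat >h.py <<'E'
import numpy as np,cv2
from workcell import viewer,status
P={n:viewer.camera_params(n) for n in("scene","top")}
def ray(n,p):
    c=P[n];d=((p[0]-c["cx"])/c["fx"],(p[1]-c["cy"])/c["fy"]);s=np.array(d)
    for _ in range(9): s=np.array(d)/(1+c["k1"]*(s@s))
    R=c["R"];return -R.T@c["t"],R.T@np.r_[s,1]
def atz(n,p,z):
    o,d=ray(n,p);return o+d*(z-o[2])/d[2]
def proj(n,X):
    c=P[n];q=c["R"]@np.asarray(X)+c["t"];s=q[:2]/q[2];s=s*(1+c["k1"]*(s@s));return s*c["fx"]+[c["cx"],c["cy"]]
def cr(x,y):return (120+x/5-.4,135+y/5-.4)
E
python3 - <<'E'
from h import *
T=lambda x,y,z:atz("top",cr(x,y),z)
f=lambda a,b:np.degrees(np.arctan2(*(b-a)[1::-1]))
L,R_=T(200,491,.046),T(339,512,.046); print("low",L,R_,np.linalg.norm(L-R_),"yaw",f(R_,L)-90)
a,b=T(252,73,.082),T(316,82,.082);print("stop",a,b,"yaw",f(b,a)-90)
for n,p in dict(tl=(217,375),tr=(281,383),br=(275,463),bl=(210,456)).items(): print(n,T(*p,.054))
print("mid",T(246,419,.054))
print("side dirs",f(T(210,456,.054),T(217,375,.054)), "rod",f(T(270,300,.03),T(302,125,.03)))
# pipe: top line vs scene
for p in [(64,90),(120,130),(165,175),(190,203),(215,212)]:
    print(p,[ (z,proj("scene",atz("top",p,z)).round(0)) for z in(.05,.1,.15,.2,.25,.3)])
E
```

```text
low [0.44064368 0.38983502 0.046     ] [0.42807511 0.31901552 0.046     ] 0.07192614944402241 yaw -10.063681629972024
stop [0.64961236 0.35577589 0.082     ] [0.64419985 0.32350859 0.082     ] yaw -9.522125394371642
tl [0.49922377 0.37943012 0.054     ]
tr [0.4942886  0.34684561 0.054     ]
br [0.4536324  0.35001115 0.054     ]
bl [0.45804812 0.38294586 0.054     ]
mid [0.47637352 0.36468248 0.054     ]
side dirs -4.8803040436624405 rod -10.405230337048518
(64, 90) [(0.05, array([ 24., 215.])), (0.1, array([ 32., 197.])), (0.15, array([ 40., 177.])), (0.2, array([ 48., 157.])), (0.25, array([ 57., 135.])), (0.3, array([ 67., 113.]))]
(120, 130) [(0.05, array([102., 212.])), (0.1, array([107., 194.])), (0.15, array([113., 175.])), (0.2, array([119., 155.])), (0.25, array([126., 133.])), (0.3, array([133., 111.]))]
(165, 175) [(0.05, array([170., 215.])), (0.1, array([174., 197.])), (0.15, array([178., 177.])), (0.2, array([182., 157.])), (0.25, array([187., 135.])), (0.3, array([192., 112.]))]
(190, 203) [(0.05, array([210., 218.])), (0.1, array([212., 199.])), (0.15, array([216., 179.])), (0.2, array([219., 159.])), (0.25, array([222., 137.])), (0.3, array([226., 114.]))]
(215, 212) [(0.05, array([237., 213.])), (0.1, array([239., 195.])), (0.15, array([241., 176.])), (0.2, array([244., 155.])), (0.25, array([246., 134.])), (0.3, array([249., 112.]))]
```

```bash
python3 - <<'E'
import cv2
a=cv2.imread("pics/scene0.png")[90:290,20:320]
cv2.imwrite("pics/c2.png",cv2.resize(a,(800,533),interpolation=cv2.INTER_CUBIC))
E
```

```text
(no output)
```

View pics/c2.png

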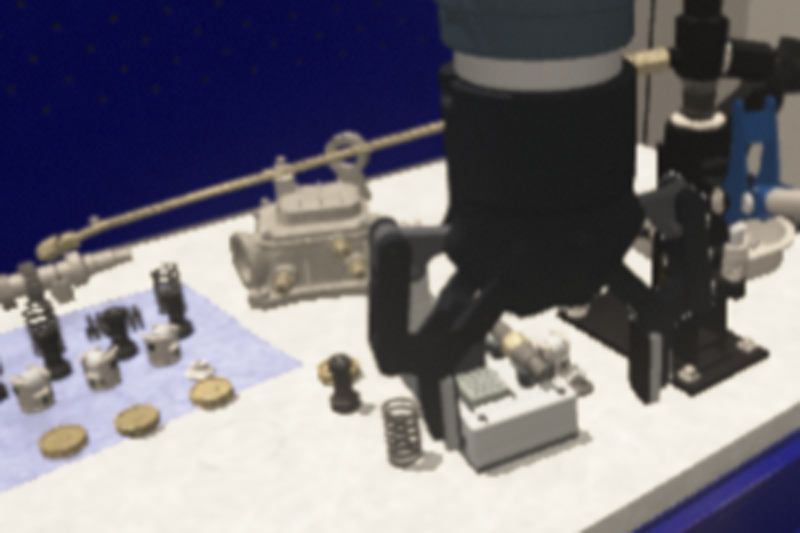

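```bash
python3 - <<'E'
from h import *
from workcell import robot
from scipy.optimize import least_squares
print([a for a in dir(robot) if a[0]!='_'])
sc=[(38,183),(47,180),(118,155),(152,146),(184,137.5)]
A=np.polyfit([s[0] for s in sc[1:]],[s[1] for s in sc[1:]],2)
from scipy.optimize import brentq
for p in [(64,90),(90,110),(120,130),(145,153),(165,175),(180,192),(190,203),(200,207),(212,212)]:
    g=lambda z:(lambda q:q[1]-np.polyval(A,q[0]))(proj("scene",atz("top",p,z)))
    try: z=brentq(g,.02,.45); print(p,atz("top",p,z).round(3))
    except Exception as e: print(p,e)
E
```

```text
['Unreachable', 'grip_depth']
(64, 90) [0.791 0.603 0.133]
(90, 110) [0.726 0.523 0.17 ]
(120, 130) [0.668 0.443 0.2  ]
(145, 153) [0.608 0.38  0.225]
(165, 175) [0.556 0.333 0.245]
(180, 192) [0.518 0.299 0.258]
(190, 203) [0.494 0.278 0.266]
(200, 207) [0.485 0.258 0.268]
(212, 212) [0.474 0.234 0.27 ]
```

```bash
cat >>h.py <<'E'
from scipy.spatial.transform import Rotation as Ro
u=np.array([np.cos(np.radians(-10)),np.sin(np.radians(-10)),0]); B=np.array([.4763,.3648,.054])
def tgt(tilt,az=170):
    base=Ro.from_euler("xyz",[180,0,170],degrees=True)
    l=np.radians(az); ax=np.cross([0,0,1],[np.cos(l),np.sin(l),0])
    return Ro.from_rotvec(np.radians(tilt)*ax)*base
def move(p,Rt,pos=None,rot=None):
    s=status.sense(); p0=s["tool_pos"] if pos is None else np.array(pos); R0=Ro.from_euler("xyz",s["eef_rot"] if rot is None else rot,degrees=True)
    return (R0.inv().apply(np.array(p)-p0)/.5).round(4),((R0.inv()*Rt).as_rotvec(degrees=True)/45).round(4)
E
python3 - <<'E'
from h import *
a,b=np.array([.668,.443,.2]),np.array([.518,.299,.258]);p=(b-a)/np.linalg.norm(b-a)
for tilt in(25,30,35,40):
  for az in(150,170):
    R=tgt(tilt,az); z=-R.as_matrix()[:,2]; n=np.cross(z,p); F=B+.115*u; F[2]=.053
    print(tilt,az,z.round(2),"dist",abs((a-F)@n)/np.linalg.norm(n), "h along", np.linalg.lstsq(np.c_[z,-p],a-F,rcond=None)[0][0])
R=tgt(33)
T=B+.003*u+[0,0,.030]; W=T-.10*R.as_matrix()[:,2]
print(T,W); print(move(W,R)); print(R.as_euler("xyz",degrees=True))
E
```

```text
25 150 [-0.37  0.21  0.91] dist 0.06121511314601442 h along 0.17646055322334941
25 170 [-0.42  0.07  0.91] dist 0.05305725722768994 h along 0.19154977584026717
30 150 [-0.43  0.25  0.87] dist 0.07624512085097265 h along 0.17032249010355432
30 170 [-0.49  0.09  0.87] dist 0.06800463168478237 h along 0.1894298842405929
35 150 [-0.5   0.29  0.82] dist 0.09071884861417134 h along 0.16241528157288432
35 170 [-0.56  0.1   0.82] dist 0.08302578069407837 h along 0.18504001222837388
40 150 [-0.56  0.32  0.77] dist 0.10446444563189002 h along 0.15279846672453368
40 170 [-0.63  0.11  0.77] dist 0.09789999447678907 h along 0.17795862891896583
[0.47925442 0.36427906 0.084     ] [0.42561795 0.37373661 0.16786706]
(array([-0.5565, -0.1126,  0.1257]), array([-0.0609, -0.7321, -0.2005]))
[180.  33. 170.]
```

```bash
python3 -m jog '[{"delta_pos":[-0.05,0,0],"angular":[-0.015,-0.155,-0.04],"grip":0},{"delta_pos":[-0.1,-0.02,0],"angular":[-0.026,-0.31,-0.08],"grip":0},{"delta_pos":[-0.15,-0.03,0],"angular":[-0.04,-0.465,-0.12],"grip":0},{"delta_pos":[-0.2,-0.04,0],"angular":[-0.052,-0.62,-0.16],"grip":0},{"delta_pos":[-0.25,-0.05,0],"angular":[-0.064,-0.776,-0.2],"grip":0}]' 30
cat >s.py <<'E'
from h import *
import sys
# s.py ahead(mm of button mid start) z back : print move to TCP
a,z,b=map(float,sys.argv[1:4]); R=tgt(35)
T=B+a/1000*u; T[2]=z; T=T-b*R.as_matrix()[:,2]
s=status.sense(); c=s["tool_pos"]
print("t",s["t"],"tcp",c.round(4),s["eef_rot"].round(1),"ahead",((c-B)@u*1000).round(1),"side",((c-B)@[-u[1],u[0],0]*1000).round(1),"F",s["contact_force"].round(1),"tgt",T.round(4)); print(move(T,R))
E
python3 s.py 3 .084 .10
```

```text
t: 0.72
tool_pos: [0.292, 0.4538, 0.2313]
eef_rot: [180.0, 35.2, 170.1]
contact_force: [-0.9, 0.4, 0.7]
gripper_width: -0.002
grip_force: 0.0
t 0.725 tcp [0.292  0.4538 0.2313] [180.   35.2 170.1] ahead -197.0 side 55.6 F [-0.9  0.4  0.7] tgt [0.4228 0.3742 0.1659]
(array([-0.1575, -0.1116,  0.2712]), array([0.0009, 0.0049, 0.0011]))
```

```bash
python3 -m jog '[{"delta_pos":[-0.04,-0.03,0.06],"angular":[0,0,0],"grip":0},{"delta_pos":[-0.08,-0.06,0.13],"angular":[0,0,0],"grip":0},{"delta_pos":[-0.12,-0.09,0.2],"angular":[0,0,0],"grip":0},{"delta_pos":[-0.158,-0.112,0.271],"angular":[0,0,0],"grip":0},{"delta_pos":[-0.158,-0.112,0.271],"angular":[0,0,0],"grip":0}]'
python3 s.py 3 .072 0
python3 - <<'E'
from h import *
a=viewer.read_camera("top")[120:300,90:270,::-1]; b=viewer.read_camera("scene")[60:300,120:360,::-1]
cv2.imwrite("pics/p1.png",np.hstack([cv2.resize(x,(400,400),interpolation=cv2.INTER_CUBIC) for x in(a,b)]))
E
```

```text
t: 1.35
tool_pos: [0.4229, 0.3723, 0.1638]
eef_rot: [-179.9, 34.9, 169.9]
contact_force: [-1.3, 0.0, -0.2]
gripper_width: -0.003
grip_force: 0.0
t 1.35 tcp [0.4229 0.3723 0.1638] [-179.9   34.9  169.9] ahead -53.9 side -1.9 F [-1.3  0.  -0.2] tgt [0.4793 0.3643 0.072 ]
(array([0.0119, 0.0045, 0.2157]), array([-0.004 , -0.0019, -0.0019]))
```

View pics/p1.png

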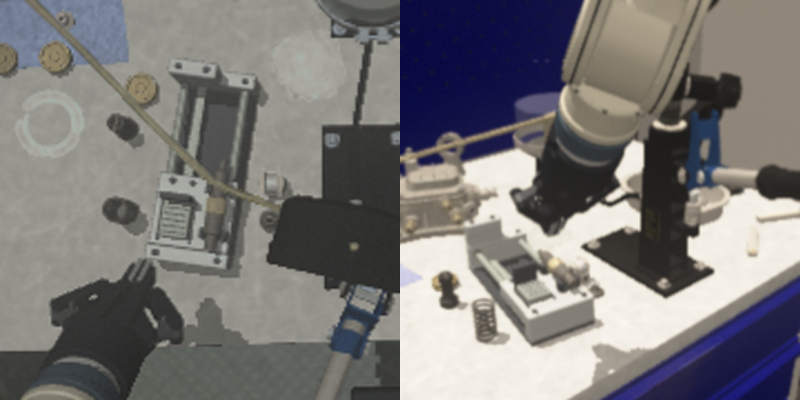

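Crop: shut fingertips at left-crop (147,265) in line with the button, (178,222), and well clear of the pipe and lever. I'll descend.

```bash
python3 -m jog '[{"delta_pos":[0,0,0.05],"angular":[0,0,0],"grip":0},{"delta_pos":[0.006,0.005,0.1],"angular":[0,0,0],"grip":0},{"delta_pos":[0.012,0.01,0.15],"angular":[0,0,0],"grip":0},{"delta_pos":[0.012,0.01,0.19],"angular":[0,0,0],"grip":0},{"delta_pos":[0.012,0.01,0.216],"angular":[0,0,0],"grip":0}]'
python3 s.py 3 .056 0
python3 - <<'E'
from h import *
a=viewer.read_camera("top")[145:255,120:230,::-1]; b=viewer.read_camera("scene")[140:280,150:290,::-1]
cv2.imwrite("pics/p2.png",np.hstack([cv2.resize(x,(400,400),interpolation=cv2.INTER_CUBIC) for x in(a,b)]))
E
```

```text
t: 2.08
tool_pos: [0.4788, 0.3703, 0.0733]
eef_rot: [180.0, 35.0, 170.1]
contact_force: [1.1, 0.3, -0.6]
gripper_width: 0.001
grip_force: 0.0
t 2.075 tcp [0.4788 0.3703 0.0733] [180.   35.  170.1] ahead 1.5 side 5.8 F [ 1.1  0.3 -0.6] tgt [0.4793 0.3643 0.056 ]
(array([ 0.0173, -0.0117,  0.03  ]), array([ 0.0017, -0.0002,  0.0009]))
```

View pics/p2.png

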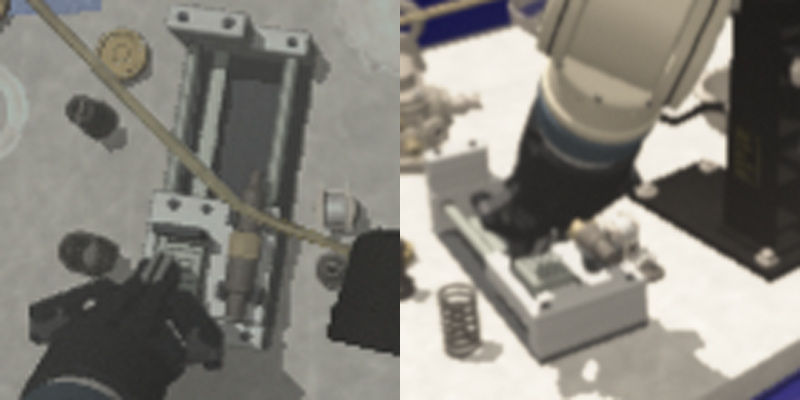

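Fingertips are over the button at left-crop (165,262), slightly to its left and clear of the nozzle holder. Next is a gentle press.

```bash
python3 -m jog '[{"delta_pos":[0.005,-0.003,0.009],"angular":[0,0,0],"grip":0},{"delta_pos":[0.01,-0.006,0.018],"angular":[0,0,0],"grip":0},{"delta_pos":[0.015,-0.007,0.026],"angular":[0,0,0],"grip":0},{"delta_pos":[0.015,-0.007,0.026],"angular":[0,0,0],"grip":0},{"delta_pos":[0.015,-0.007,0.026],"angular":[0,0,0],"grip":0}]'
python3 s.py 3 .052 0
```

```text
t: 2.8
tool_pos: [0.4797, 0.3658, 0.0588]
eef_rot: [180.0, 35.0, 170.0]
contact_force: [0.5, -0.5, 0.1]
gripper_width: -0.001
grip_force: 0.0
t 2.8 tcp [0.4797 0.3658 0.0588] [180.  35. 170.] ahead 3.2 side 1.6 F [ 0.5 -0.5  0.1] tgt [0.4793 0.3643 0.052 ]
(array([ 0.0081, -0.0032,  0.0109]), array([ 0.0008,  0.    , -0.0004]))
```

```bash
python3 -m jog '[{"delta_pos":[0.0023,0,0.0033],"angular":[0,0,0],"grip":0},{"delta_pos":[0.0046,0,0.0066],"angular":[0,0,0],"grip":0},{"delta_pos":[0.0057,0,0.0082],"angular":[0,0,0],"grip":0},{"delta_pos":[0.0057,0,0.0082],"angular":[0,0,0],"grip":0},{"delta_pos":[0.0057,0,0.0082],"angular":[0,0,0],"grip":0}]'
python3 s.py 3 .050 0
```

```text
t: 3.42
tool_pos: [0.4799, 0.3659, 0.0539]
eef_rot: [179.9, 35.0, 170.0]
contact_force: [-0.5, 1.0, 4.0]
gripper_width: 0.002
grip_force: 2.0
t 3.425 tcp [0.4799 0.3659 0.0539] [179.9  35.  170. ] ahead 3.4 side 1.7 F [-0.5  1.   4. ] tgt [0.4793 0.3643 0.05  ]
(array([ 0.005 , -0.0033,  0.0059]), array([ 0.001 ,  0.0004, -0.0006]))
```

Contact: 4 N, about 3 mm down. I'll press it fully.

```bash
python3 -m jog '[{"delta_pos":[0.0023,0,0.0033],"angular":[0,0,0],"grip":0},{"delta_pos":[0.004,0,0.0057],"angular":[0,0,0],"grip":0},{"delta_pos":[0.0046,0,0.0066],"angular":[0,0,0],"grip":0},{"delta_pos":[0.0046,0,0.0066],"angular":[0,0,0],"grip":0},{"delta_pos":[0.0046,0,0.0066],"angular":[0,0,0],"grip":0}]'
python3 s.py 3 .050 0
```

```text
t: 4.05
tool_pos: [0.4816, 0.3657, 0.0521]
eef_rot: [179.8, 35.3, 169.8]
contact_force: [-1.3, -5.3, 17.9]
gripper_width: 0.001
grip_force: 8.7
t 4.05 tcp [0.4816 0.3657 0.0521] [179.8  35.3 169.8] ahead 5.0 side 1.8 F [-1.3 -5.3 17.9] tgt [0.4793 0.3643 0.05  ]
(array([ 0.0057, -0.0037,  0.0011]), array([ 0.001 ,  0.0067, -0.0035]))
```

Button fully down (18 N). Now I'll push along the travel.

```bash
python3 -m jog '[{"delta_pos":[-0.0098,0,0.0069],"angular":[0,0,0],"grip":0},{"delta_pos":[-0.0197,0,0.0138],"angular":[0,0,0],"grip":0},{"delta_pos":[-0.0328,0,0.0229],"angular":[0,0,0],"grip":0},{"delta_pos":[-0.0491,0,0.0344],"angular":[0,0,0],"grip":0},{"delta_pos":[-0.0655,0,0.0459],"angular":[0,0,0],"grip":0}]'
python3 s.py 3 .050 0
```

```text
t: 4.68
tool_pos: [0.5211, 0.3591, 0.0521]
eef_rot: [179.8, 35.3, 169.8]
contact_force: [-3.5, -1.2, 15.6]
gripper_width: -0.005
grip_force: 8.3
t 4.675 tcp [0.5211 0.3591 0.0521] [179.8  35.3 169.8] ahead 45.1 side 2.2 F [-3.5 -1.2 15.6] tgt [0.4793 0.3643 0.05  ]
(array([ 0.0712, -0.0045, -0.0452]), array([ 0.0022,  0.0061, -0.0031]))
```

```bash
python3 -m jog '[{"delta_pos":[-0.0164,0,0.0115],"angular":[0,0,0],"grip":0},{"delta_pos":[-0.0328,0,0.0229],"angular":[0,0,0],"grip":0},{"delta_pos":[-0.0491,0,0.0344],"angular":[0,0,0],"grip":0},{"delta_pos":[-0.0655,0,0.0459],"angular":[0,0,0],"grip":0},{"delta_pos":[-0.0737,0,0.0516],"angular":[0,0,0],"grip":0}]'
python3 s.py 3 .050 0
python3 - <<'E'
from h import *
a=viewer.read_camera("top")[145:255,120:230,::-1]; b=viewer.read_camera("scene")[110:270,130:290,::-1]
cv2.imwrite("pics/p3.png",np.hstack([cv2.resize(x,(400,400),interpolation=cv2.INTER_CUBIC) for x in(a,b)]))
E
```

```text
t: 5.3
tool_pos: [0.5657, 0.3517, 0.0522]
eef_rot: [179.7, 35.3, 169.8]
contact_force: [-1.5, 0.1, 14.8]
gripper_width: -0.001
grip_force: 7.4
t 5.3 tcp [0.5657 0.3517 0.0522] [179.7  35.3 169.8] ahead 90.3 side 2.6 F [-1.5  0.1 14.8] tgt [0.4793 0.3643 0.05  ]
(array([ 0.1451, -0.0054, -0.0974]), array([ 0.0032,  0.0061, -0.0035]))
```

View pics/p3.png

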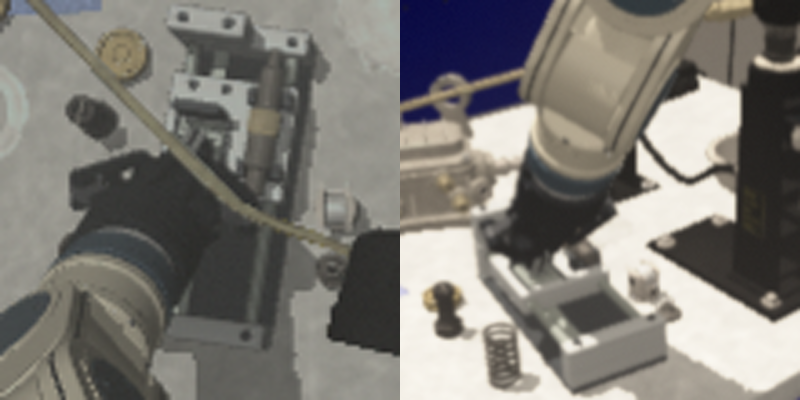

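The carriage has moved about 80 mm, with its front face at left-crop (205,80) and the stop at (205,30). The arm stays on the near side of the pipe. I'll continue the push, slower near the stop.

```bash
python3 -m jog '[{"delta_pos":[-0.0098,0,0.0069],"angular":[0,0,0],"grip":0},{"delta_pos":[-0.0197,0,0.0138],"angular":[0,0,0],"grip":0},{"delta_pos":[-0.0262,0,0.0183],"angular":[0,0,0],"grip":0},{"delta_pos":[-0.0328,0,0.0229],"angular":[0,0,0],"grip":0},{"delta_pos":[-0.0377,0,0.0264],"angular":[0,0,0],"grip":0}]'
python3 s.py 3 .050 0
```

```text
t: 6.02
tool_pos: [0.5881, 0.348, 0.0522]
eef_rot: [179.7, 35.3, 169.8]
contact_force: [-1.7, -0.2, 13.1]
gripper_width: -0.001
grip_force: 7.0
t 6.025 tcp [0.5881 0.348  0.0522] [179.7  35.3 169.8] ahead 113.0 side 2.8 F [-1.7 -0.2 13.1] tgt [0.4793 0.3643 0.05  ]
(array([ 0.1823, -0.0058, -0.1234]), array([ 0.0039,  0.006 , -0.0032]))
```

```bash
python3 -m jog '[{"delta_pos":[-0.0033,0,0.0023],"angular":[0,0,0],"grip":0},{"delta_pos":[-0.0066,0,0.0046],"angular":[0,0,0],"grip":0},{"delta_pos":[-0.0098,0,0.0069],"angular":[0,0,0],"grip":0},{"delta_pos":[-0.0098,0,0.0069],"angular":[0,0,0],"grip":0},{"delta_pos":[-0.0098,0,0.0069],"angular":[0,0,0],"grip":0}]'
python3 s.py 3 .050 0
```

```text
t: 6.65
tool_pos: [0.5926, 0.3473, 0.052]
eef_rot: [179.7, 35.2, 169.9]
contact_force: [-10.9, 1.7, 20.4]
gripper_width: 0.001
grip_force: 9.8
t 6.65 tcp [0.5926 0.3473 0.052 ] [179.7  35.2 169.9] ahead 117.5 side 3.0 F [-10.9   1.7  20.4] tgt [0.4793 0.3643 0.05  ]
(array([ 0.1896, -0.0057, -0.1287]), array([ 0.0047,  0.0039, -0.0013]))
```

```bash
python3 -m jog '[{"delta_pos":[-0.0016,0,0.0011],"angular":[0,0,0],"grip":0},{"delta_pos":[-0.0033,0,0.0023],"angular":[0,0,0],"grip":0},{"delta_pos":[-0.0049,0,0.0034],"angular":[0,0,0],"grip":0},{"delta_pos":[-0.0049,0,0.0034],"angular":[0,0,0],"grip":0},{"delta_pos":[-0.0049,0,0.0034],"angular":[0,0,0],"grip":0}]'
python3 s.py 3 .050 0
python3 - <<'E'
from h import *
a=viewer.read_camera("top")[145:225,140:220,::-1]; b=viewer.read_camera("scene")[110:270,130:290,::-1]
cv2.imwrite("pics/p4.png",np.hstack([cv2.resize(x,(400,400),interpolation=cv2.INTER_CUBIC) for x in(a,b)]))
E
```

```text
t: 7.28
tool_pos: [0.5955, 0.3468, 0.052]
eef_rot: [179.7, 35.2, 169.9]
contact_force: [-11.2, 1.6, 19.3]
gripper_width: 0.002
grip_force: 9.7
t 7.275 tcp [0.5955 0.3468 0.052 ] [179.7  35.2 169.9] ahead 120.5 side 3.0 F [-11.2   1.6  19.3] tgt [0.4793 0.3643 0.05  ]
(array([ 0.1944, -0.0057, -0.1321]), array([ 0.0048,  0.0038, -0.0012]))
```

View pics/p4.png

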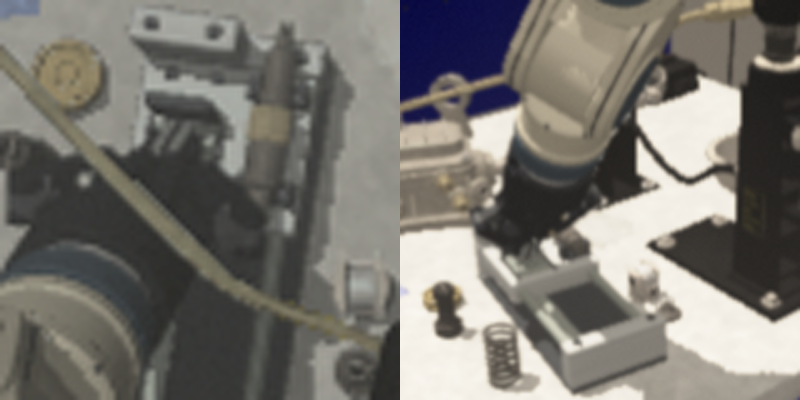

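The force held at 11 N while the tip slid on the button, so the carriage is against the stop, and the picture shows no gap at left-crop (190,85). I'll let the button up with a straight lift.

```bash
python3 -m jog '[{"delta_pos":[-0.0035,0,-0.005],"angular":[0,0,0],"grip":0},{"delta_pos":[-0.0069,0,-0.0098],"angular":[0,0,0],"grip":0},{"delta_pos":[-0.0115,0,-0.0164],"angular":[0,0,0],"grip":0},{"delta_pos":[-0.0172,0,-0.0246],"angular":[0,0,0],"grip":0},{"delta_pos":[-0.0172,0,-0.0246],"angular":[0,0,0],"grip":0}]'
python3 s.py 3 .050 0
```

```text
t: 8.0
tool_pos: [0.5949, 0.3452, 0.0647]
eef_rot: [180.0, 35.0, 170.0]
contact_force: [0.3, -0.8, 0.7]
gripper_width: 0.001
grip_force: 0.0
t 8.0 tcp [0.5949 0.3452 0.0647] [180.  35. 170.] ahead 120.2 side 1.3 F [ 0.3 -0.8  0.7] tgt [0.4793 0.3643 0.05  ]
(array([ 0.2089, -0.0027, -0.1104]), array([ 0.0003, -0.0003, -0.0004]))
```

Free, no force. I'll retreat along the tool axis, away from the pipe.

```bash
python3 -m jog '[{"delta_pos":[0,0,-0.05],"angular":[0,0,0],"grip":0},{"delta_pos":[0,0,-0.12],"angular":[0,0,0],"grip":0},{"delta_pos":[0.02,0,-0.2],"angular":[0,0,0],"grip":0},{"delta_pos":[0.06,0.03,-0.28],"angular":[0,0,0],"grip":0},{"delta_pos":[0.08,0.06,-0.36],"angular":[0,0,0],"grip":0}]'
python3 -m jog '[{"delta_pos":[0.03,0.05,0],"angular":[0,0,0],"grip":0},{"delta_pos":[0.06,0.1,-0.02],"angular":[0,0,0],"grip":0},{"delta_pos":[0.08,0.13,-0.03],"angular":[0,0,0],"grip":0},{"delta_pos":[0.08,0.13,-0.03],"angular":[0,0,0],"grip":0},{"delta_pos":[0.08,0.13,-0.03],"angular":[0,0,0],"grip":0}]'
python3 - <<'E'
from h import *
a=viewer.read_camera("top")[135:255,120:240,::-1]; b=viewer.read_camera("scene")[130:290,130:290,::-1]
cv2.imwrite("pics/p5.png",np.hstack([cv2.resize(x,(400,400),interpolation=cv2.INTER_CUBIC) for x in(a,b)]))
E
```

```text
t: 8.62
tool_pos: [0.4647, 0.3983, 0.1893]
eef_rot: [-180.0, 35.0, 170.0]
contact_force: [-0.1, 0.5, -0.5]
gripper_width: -0.0
grip_force: 0.0
t: 9.25
tool_pos: [0.4369, 0.4692, 0.1783]
eef_rot: [-180.0, 35.0, 170.0]
contact_force: [-0.6, 0.5, 0.2]
gripper_width: 0.003
grip_force: 0.0
```

View pics/p5.png

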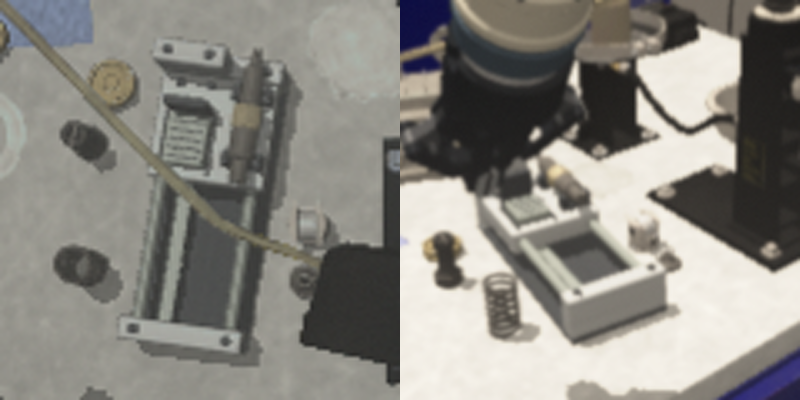

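The carriage sits against the stop (left-crop (190,85)), its button at (187,138). The loose parts are where they were. A quick numeric check before handing in.

```bash
python3 - <<'E'
from h import *
p=atz("top",(120+187*.3,135+138*.3),.054); print(p,(p-B)@u)
E
```

```text
[0.58423292 0.34583563 0.054     ] 0.1095863083158948
```

```bash
python3 -c "
from workcell import order
print(order.finish_job())"
```

```text
the job is handed in; nothing more can be done
None
```

The carriage is against the stop block (travel measured at about 109.6 mm), the button was let up there to lock it, and the job is handed in with the arm clear and the loose parts where they were.

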